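Close the wafer cell and hold it home in the stage's corner

ROBOT

A 6-joint arm with a two-finger parallel gripper is mounted at the origin on the work surface. World frame = base frame: x ahead of the robot, y to its left, z up, the work surface at z = 0. Lengths are in m, angles in rad, forces in N, time in s.
With the tool pointing down it reaches from about 0.3 to 0.85 m from the base axis. Payload 4.2 kg.
Tool frame: the origin (TCP) lies at the very end of the fingers, on their centre line; the grasp point (between the pads) lies ctrl.tcp_to_grasp behind it (ctrl.tcp_to_grasp is the distance from the TCP to the grasp point, in m); y points along the fingers, z is the direction in which the jaws open and shut, and the axes are right-handed (so a half turn about y gives the same grasp; the last joint's range is limited). The gripper opens to 91 mm and grips with 3 to 60 N. Pads are 32 mm wide; open, the fingers measure 118 mm over their backs; the gripper's body (76 mm by 178 mm) begins 60 mm behind the grasp point.
Start: joints at [-1.353, 0.32, 1.565, -0, 1.257, -0.02], TCP at [0.135, -0.559, 0.214] pointing down, gripper open.
Joint ranges: [-3.11, 3.11], [-0.84, 2.01], [0.21, 2.61], [-1.34, 4.49], [0.05, 2.63], [-2.56, 2.56]. Speed limits (rad/s): [2.57, 2.57, 3.14, 3.14, 3.14, 3.14].

INTERFACE

Orientations are given as a 3x3 rotation matrix whose columns are the frame's x, y, z axes.
In Python, from workcell import ctrl gives the robot as it stands.
- The arm moves only by the tool servo_tool, never from a script. Its argument "moves" is a list of rows, each a list of 4 numbers: the shift along the tool's x, y, z in units of 50 mm (1.0 is 50 mm), then the turn about the tool's y in units of 8 degrees (1.0 is 8 degrees). A call has 1 to 5 rows; each row shifts and turns the pose as measured when the row begins, along the tool's axes as they then stand; what a row does not reach is not made up. A row lasts 1/10 s, in which the tool goes at most 50 mm and 8.59 degrees, less where a joint would pass 70% of its speed; a pose out of reach is approached as far as the arm can. A call is refused whole if a number of a shift passes 1 or a number of a turn 1, either way. A call with a gripper value outside its range is refused whole. "jaw" is the finger opening in mm, from 0 to 91.2, set as the call begins (left out, the last holds). The fingers move at their own pace and stop on an object; "newtons" is the grip in N (left out, the last holds). Time passes only in rows, so rows that do not move let the fingers close. It gives the time, the measured TCP pose, the force and the opening at its end, in the units of the state.
- ctrl.get_state(): the state, without advancing time (a new reading comes with each control period).
- ctrl.camera(name): name is "scene" or "side" or "wrist"; returns (picture, depth): 420x560x3 uint8, red, green, blue; 420x560 float32, m along the optical axis (not along the pixel's ray), 0 where there is no reading.
- ctrl.camera_params(name): a dict with "fx", "fy", "cx", "cy" (pixels), "k1" (the pictures are not rectified: a ray, as slopes to the right and down, at radius r is drawn at 1 + k1 r^2 times it, then the intrinsics apply), "extrinsics" (4x4, takes a point from camera to world coordinates); the wrist camera has in their place "mount" (4x4, takes a point from camera to tool coordinates, whose origin is the TCP and whose axes are the tool frame's). Camera axes: x right, y down, z forward; pixel columns grow to the right and rows downward; lengths in m; the calibration is good to about 2 mm. A picture is of the moment at which its call begins: read the wrist's pose just before it. camera_params takes no time and is no camera call.
- ctrl.sign_off(): hands the job in, once; it reports no verdict.
Trained networks look in the newest picture that a camera, given by its name, has taken for a name from the list of things; names that differ only in an ending like _2 or _b are one class to them, and where a whole thing is asked for, a point or a joint stands for the part that bears it (a point fixed in the world has none). Each returns a list of dicts, best first, with "score" (0 to 1); they miss things now and then, are a little off and sometimes report something else, mostly with a low value. They report only what shows in the picture. A call takes as long as a camera call. They do not tell look-alikes from the thing itself.
- ctrl.look_for(camera, target): "box" ([left, top, width, height] in pixels, round what is visible of it).
The state is a dict: "time": time; "joints": joint angles; "joint_vel": joint speeds; "effort": joint torques, N m; "ee_pos": TCP position; "tool_rot": TCP orientation; "ft_force": force on the tool from outside, world axes, zero at the start; "torque": the same for the moment, N m; "width": opening from 0.0 (shut) to 1.0 (fully open).
Only numpy, scipy, OpenCV 4.12 (cv2) and the standard library are available. Lean on these libraries where they do the work, as an engineer would, in place of code of your own. Each camera call takes 0.05 s, during which the arm holds its last target.

TASK

Put the green cover on the rim of the square wafer cell so that it sits fully seated and level, and let go of it. Then, with the cover still on, bring the cell into the corner of the stage, flat on the plate and square against both blue stops, and finish while still pressing it firmly against both stops at once: do not let go or back off. Leave the jar, the beaker and the brass weight where they stand.

Things in the scene. Friction and masses are not known exactly. Their poses are not given: they have to be found in the camera images.
- stage: Fixed dark steel plate, 170 x 170 mm, 10 mm thick, lying on the bench, turned differently each time. Origin at the centre of its underside, z up. Its two blue stops stand along its own +x edge and +y edge and form a corner near (+70, +70) mm; the other two sides are open. Does not move when pushed. Plate and stops are smooth: friction about 0.2.
- seat (a point): Point on the plate's top face (10 mm above the bench) where the centre of the cell's underside lies when the cell is home: 45 mm along the stage's x and 45 mm along its y from the stage's centre. Axes parallel to the stage's.
- stop_x: Blue stop bar fixed on the plate, 12 mm (stage x) x 45 mm (stage y) x 10 mm high; its top is 20 mm above the bench. Origin at the centre of its underside, at stage (76, 37.5) mm. Its inner face, looking to stage -x, lies at stage x = 70 mm. Rigid.
- stop_y: Blue stop bar fixed on the plate, 45 mm (stage x) x 12 mm (stage y) x 10 mm high; its top is 20 mm above the bench. Origin at the centre of its underside, at stage (37.5, 76) mm. Its inner face, looking to stage -y, lies at stage y = 70 mm. Rigid.
- cell: Loose square aluminium block 50 x 50 x 36 mm high, about 0.25 kg, on the stage's plate (underside 10 mm above the bench), turned up to 0.5 rad from it. On top a concentric round rim, 46 mm outer, 41 mm inner diameter, 6 mm high; gold wafer in its well. Origin: centre of the underside, x and y square to the sides. Any side may face any stop. Sides plain, 26 mm of them stands above the stops.
- cover: Loose green round cover, about 50 g, upright on the bench. From below: tapered plug 4 mm deep (33 to 37 mm diameter) that drops loosely into the rim; disc 48 mm diameter, 4 mm thick, whose underside rests on the rim; black upright grip 16 mm diameter, 8 to 28 mm above the origin. Origin: centre of the plug's underside; seated, 38 mm above the cell's underside.
- jar: Bystander: closed amber jar with a blue cap, 44 mm in diameter, 70 mm high. Origin at the centre of its underside.
- beaker: Bystander: open glass beaker, 52 mm in diameter, 70 mm high. Origin at the centre of its underside.
- weight: Bystander: brass weight with a knob, 36 mm in diameter, 50 mm high. Origin at the centre of its underside.
Mind the look-alikes: they are no part of the job. Of the things that look like the stage, take the one that is farthest to the robot's left at the start.

How it is judged:
On the way, in this order (a step that is already met when the one before it is completed fails the run):
1. the cover sits seated and level on the cell's rim, let go by the fingers (z of cover in the frame of cell between 0.036 and 0.0395 m and horizontal distance between cover and cell below 0.005 m and angle between cover's own z axis and vertical below 0.05 rad and contact force between the fingers and cover below 0.05 N), for 0.2 s.
2. the covered cell is pressed against both stops (contact force between cell and stop_x above 1 N and contact force between cell and stop_y above 1 N and horizontal distance between cell and seat below 0.004 m), for 0.2 s.
At the end, for the whole second after the job is handed in: The robot still presses the cell: over 1 N on each stop at once for the last second. Cell at rest, within 4 mm of home, square within 0.05 rad, flat on the plate (2.5 mm, 0.05 rad). Cover still on the rim: height -2 to +1.5 mm, 5 mm off centre, 0.06 rad at most (all of step 2 and (contact force between cell and the fingers above 1 N or contact force between cell and the arm above 1 N) and (angle between the x axis of cell and the x axis of stage, either way round below 0.05 rad or angle between the x axis of cell and the y axis of stage, either way round below 0.05 rad) and angle between cell's own z axis and vertical below 0.05 rad and z of cell in the frame of stage below 0.0125 m and z of cover in the frame of cell between 0.036 and 0.0395 m and horizontal distance between cover and cell below 0.005 m and angle between cover's own z axis and vertical below 0.06 rad and linear speed of cell below 0.02 m/s); the arm keeps its last pose, push and grip.
It fails at once if a bystander (jar, beaker or weight) was moved more than 25 mm or tipped over (distance of any of jar, beaker, weight from where it was at the start of the episode above 0.025 m or angle between any of jar, beaker, weight's own z axis and vertical above 0.6 rad).
It fails at once if the cell was tipped over (angle between cell's own z axis and vertical above 0.6 rad).
It also fails if it takes over 64 s, if anything falls off the work surface, if the arm or the gripper's body presses on something with over 40 N, if the wrist force passes 120 N, or if a joint passes its speed limit or range.

## Working session

There is one attempt and no reset: what is moved stays moved. The work goes in short steps, Python scripts to look and compute and a tool call to move; the robot and the scene stay as the last step left them, time stands still between calls to the robot, and variables do not carry over. Pictures are saved under pics/ and viewed, and the job is handed in when it is done.

Besides the shell and the picture viewer there is one more tool, called by a JSON object that holds its "method" and its "body", one argument or row to a line. servo_tool: Moves the arm, as the interface text tells. Its arguments: {"type":"object","properties":{"moves":{"type":"array"},"jaw":{"type":"number"},"newtons":{"type":"number"}},"required":["moves"]}

```bash
ls; mkdir -p pics; cat > h.py <<'E'
import numpy as np, cv2, json
from workcell import ctrl
def snap(cam,name):
    st=ctrl.get_state(); im,d=ctrl.camera(cam)
    cv2.imwrite(f'pics/{name}.png',im[:,:,::-1]); np.savez(f'pics/{name}.npz',im=im,d=d,p=st['ee_pos'],R=st['tool_rot'])
    return im,d,ext(cam,st)
def ext(cam,st):
    p=ctrl.camera_params(cam)
    if 'extrinsics' in p: return np.array(p['extrinsics'])
    T=np.eye(4);T[:3,:3]=np.array(st['tool_rot']);T[:3,3]=st['ee_pos']
    return T@np.array(p['mount'])
def rays(cam,uv):
    p=ctrl.camera_params(cam);K=np.array([[p['fx'],0,p['cx']],[0,p['fy'],p['cy']],[0,0,1.]])
    uv=np.asarray(uv,float).reshape(-1,1,2)
    x=cv2.undistortPoints(uv,K,np.array([p['k1'],0,0,0,0.]),None,None).reshape(-1,2)
    return np.c_[x,np.ones(len(x))]
def cloud(cam,d,T):
    v,u=np.mgrid[0:d.shape[0],0:d.shape[1]]
    r=rays(cam,np.c_[u.ravel(),v.ravel()])*d.reshape(-1,1)
    return (r@T[:3,:3].T+T[:3,3]).reshape(*d.shape,3)
def atz(cam,T,uv,z):
    r=rays(cam,uv)@T[:3,:3].T;o=T[:3,3]
    return o+r*((z-o[2])/r[:,2])[:,None]
E
python3 - <<'E'
from h import *
s=ctrl.get_state();print({k:np.round(v,3).tolist() for k,v in s.items()},ctrl.tcp_to_grasp)
for c in ['scene','side','wrist']:
    im,d,T=snap(c,c+'0');print(c,np.round(T,3).tolist(),ctrl.camera_params(c)['fx'])
    if c!='wrist':
        P=cloud(c,d,T)
        for n in ['stage','cell','cover','jar','beaker','weight']:
            for o in ctrl.look_for(c,n):
                l,t,w,h=o['box'];v,u=int(min(t+h/2,419)),int(min(l+w/2,559));print(n,round(o['score'],2),np.round(o['box']),np.round(P[v,u],3))
E
```

```text
pics
{'time': 0.0, 'joints': [-1.353, 0.32, 1.566, -0.0, 1.257, -0.02], 'joint_vel': [-0.001, 0.001, 0.001, 0.002, 0.0, -0.001], 'effort': [-0.003, -41.246, -23.197, 0.073, 0.046, -0.0], 'ee_pos': [0.135, -0.558, 0.213], 'tool_rot': [[-0.972, -0.0, 0.236], [-0.236, 0.002, -0.972], [-0.0, -1.0, -0.002]], 'ft_force': [-0.097, -0.271, 0.389], 'torque': [-0.003, -0.018, 0.022], 'width': 1.003} 0.0188
scene [[0.61, 0.619, -0.494, 1.101], [0.792, -0.48, 0.377, -0.432], [-0.004, -0.622, -0.783, 0.878], [0.0, 0.0, 0.0, 1.0]] 469.5851457813333
stage 0.85 [192. 134.  87.  65.] [0.362 0.004 0.011]
stage 0.77 [275. 169. 100.  80.] [0.61  0.094 0.009]
stage 0.71 [247. 261. 117. 110.] [ 0.795 -0.123  0.009]
cell 0.95 [292. 189.  31.  28.] [0.591 0.051 0.048]
cover 0.77 [124. 245.  27.  23.] [ 0.464 -0.324  0.018]
jar 0.61 [152. 277.  25.  35.] [ 0.614 -0.331  0.071]
beaker 0.61 [210. 241.  22.  34.] [ 0.575 -0.182  0.015]
weight 0.75 [187. 210.  20.  25.] [ 0.474 -0.176  0.032]
weight 0.63 [276. 167.  96.  75.] [0.599 0.1   0.011]
side [[0.968, -0.177, 0.175, 0.401], [-0.249, -0.678, 0.691, -0.674], [-0.004, -0.713, -0.701, 0.674], [0.0, 0.0, 0.0, 1.0]] 406.1845627268876
stage 0.81 [335. 196.  95.  68.] [ 0.784 -0.133  0.009]
stage 0.64 [140. 187.  85.  72.] [0.351 0.003 0.01 ]
stage 0.59 [243. 156.  75.  53.] [0.593 0.043 0.047]
cell 0.66 [262. 171.  22.  29.] [0.574 0.035 0.048]
cover 0.64 [249. 331.  24.  23.] [ 0.457 -0.333  0.017]
jar 0.62 [321. 298.  30.  40.] [ 0.588 -0.348  0.067]
jar 0.48 [260. 172.  24.  28.] [0.572 0.038 0.046]
beaker 0.62 [298. 241.  27.  37.] [ 0.586 -0.216  0.069]
weight 0.59 [238. 256.  16.  28.] [ 0.462 -0.183  0.037]
wrist [[0.235, -0.929, -0.284, 0.217], [-0.972, -0.225, -0.069, -0.539], [0.0, 0.293, -0.956, 0.383], [0.0, 0.0, 0.0, 1.0]] 360.1468823034777
```

View pics/scene0.png

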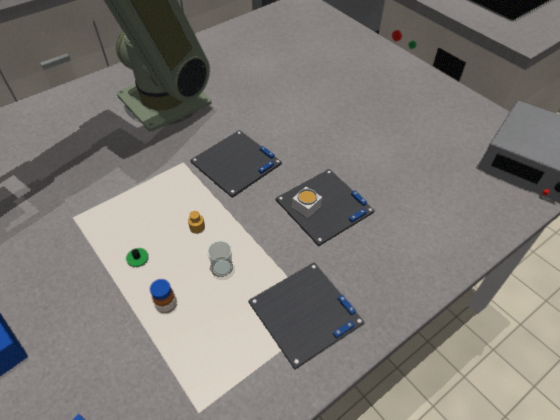

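View pics/side0.png

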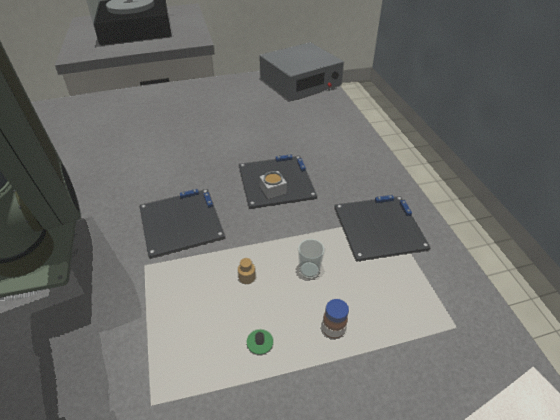

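View pics/wrist0.png

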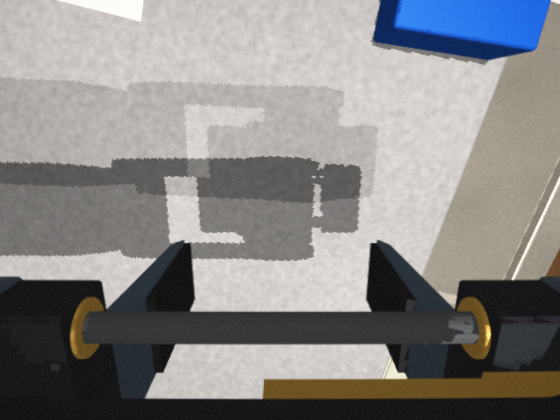

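The scene view shows three stages. The leftmost one (largest y) is at about (325,205) px and carries the cell at (308,200). The cover is at (137,257) on the white mat. Next I'll get poses for the stage, cell and cover.

```bash
python3 - <<'E'
from h import *
for c in ['scene','side']:
    z=np.load(f'pics/{c}0.npz');im=z['im'].astype(int);d=z['d'];T=ext(c,None);P=cloud(c,d,T)
    r,g,b=im[...,0],im[...,1],im[...,2]
    near=(np.hypot(P[...,0]-.61,P[...,1]-.09)<.15)&(d>0)
    # plate by z and dark
    m=near&(im.sum(2)<170)&(abs(P[...,2]-.01)<.012)
    m=cv2.morphologyEx(m.astype(np.uint8),cv2.MORPH_OPEN,np.ones((3,3)))
    n,l,s,_=cv2.connectedComponentsWithStats(m);k=1+np.argmax(s[1:,4]);m=l==k
    v,u=np.nonzero(m);Q=atz(c,T,np.c_[u,v],.01)
    rect=cv2.minAreaRect((Q[:,:2]*1000).astype(np.float32));print(c,'plate',rect,np.median(P[m][:,2]))
    bl=near&(b>r+40)&(b>g+15);print('blue',bl.sum())
    v,u=np.nonzero(bl);Qb=atz(c,T,np.c_[u,v],.018);km=cv2.kmeans((Qb[:,:2]*1000).astype(np.float32),2,None,(3,50,.01),5,0)
    print(km[2], [cv2.minAreaRect((Qb[km[1].ravel()==i,:2]*1000).astype(np.float32)) for i in (0,1)])
    ce=near&(P[...,2]>.036);v,u=np.nonzero(ce)
    print('cell',ce.sum(),P[ce].mean(0),cv2.minAreaRect((P[ce][:,:2]*1000).astype(np.float32)))
    gold=near&(r>b+60)&(P[...,2]>.03);print('gold',P[gold].mean(0))
    gr=(g>r+40)&(g>b+30)&(np.hypot(P[...,0]-.46,P[...,1]+.33)<.06);v,u=np.nonzero(gr)
    print('cover',gr.sum(),atz(c,T,np.c_[u,v],.007).mean(0),P[gr].mean(0))
    e=cv2.fitEllipse(cv2.convexHull(np.c_[u,v].astype(np.int32)));print('cov ell',e,atz(c,T,[e[0]],.007))
E
```

```text
Traceback (most recent call last):
ValueError: attempt to get argmax of an empty sequence
```

```bash
cat > m.py <<'E'
from h import *
for c in ['scene','side']:
    z=np.load(f'pics/{c}0.npz');im=z['im'].astype(int);d=z['d'];T=ext(c,None);P=cloud(c,d,T)
    r,g,b=im[...,0],im[...,1],im[...,2]
    near=(np.hypot(P[...,0]-.61,P[...,1]-.09)<.15)&(d>0)
    print(near.sum(), np.percentile(im.sum(2)[near],[5,25,50,75]),np.percentile(P[...,2][near],[5,25,50,75]))
    m=near&(im.sum(2)<210)
    m=cv2.morphologyEx(m.astype(np.uint8),cv2.MORPH_OPEN,np.ones((3,3)))
    n,l,s,_=cv2.connectedComponentsWithStats(m);k=1+np.argmax(s[1:,4]);m=l==k
    v,u=np.nonzero(m);Q=atz(c,T,np.c_[u,v],.01)
    rect=cv2.minAreaRect((Q[:,:2]*1000).astype(np.float32));print(c,'plate',rect,np.median(P[m][:,2]))
    bl=near&(b>r+40)&(b>g+15);print('blue',bl.sum())
    v,u=np.nonzero(bl);Qb=atz(c,T,np.c_[u,v],.018);km=cv2.kmeans((Qb[:,:2]*1000).astype(np.float32),2,None,(3,50,.01),5,0)
    print(km[2], [cv2.minAreaRect((Qb[km[1].ravel()==i,:2]*1000).astype(np.float32)) for i in (0,1)])
    ce=near&(P[...,2]>.036);v,u=np.nonzero(ce)
    print('cell',ce.sum(),P[ce].mean(0),cv2.minAreaRect((P[ce][:,:2]*1000).astype(np.float32)))
    gold=near&(r>b+60)&(P[...,2]>.03);print('gold',P[gold].mean(0))
    gr=(g>r+40)&(g>b+30)&(np.hypot(P[...,0]-.46,P[...,1]+.33)<.06);v,u=np.nonzero(gr)
    print('cover',gr.sum(),atz(c,T,np.c_[u,v],.007).mean(0),P[gr].mean(0))
    e=cv2.fitEllipse(cv2.convexHull(np.c_[u,v].astype(np.int32)));print('cov ell',e,atz(c,T,[e[0]],.007))
E
python3 m.py
```

```text
9640 [206. 219. 391. 401.] [-0.00133939  0.00058577  0.00259536  0.01071737]
scene plate ((680.6251831054688, 136.876220703125), (51.36330795288086, 17.757692337036133), 79.62919616699219) 0.011637303971443747
blue 161
[[637.647   176.16489]
 [674.4615  136.26605]] [((637.6934204101562, 176.2509002685547), (14.143893241882324, 46.49880599975586), 85.33451843261719), ((674.2911376953125, 137.0481414794922), (46.697147369384766, 14.079545021057129), 88.80070495605469)]
cell 437 [0.58229874 0.05744833 0.04703168] ((579.670166015625, 60.008506774902344), (50.091304779052734, 52.608150482177734), 9.386046409606934)
gold [0.57770024 0.06179263 0.0478719 ]
cover 244 [ 0.45872328 -0.32427559  0.007     ] [ 0.46070462 -0.32460744  0.00967572]
cov ell ((136.72055053710938, 256.7527160644531), (17.284881591796875, 22.155179977416992), 69.68577575683594) [[ 0.45650987 -0.32420606  0.007     ]]
7095 [211. 231. 358. 368.] [-0.00154936 -0.00012279  0.00149147  0.01010333]
side plate ((638.16845703125, 175.1903839111328), (13.587225914001465, 43.6348762512207), 88.62895202636719) 0.014113803803427749
blue 53
[[673.6918  134.08028]
 [638.02    174.57779]] [((673.9925537109375, 135.64430236816406), (10.106607437133789, 39.6226806640625), 0.07594557851552963), ((637.5668334960938, 173.7803192138672), (8.918145179748535, 40.309871673583984), 75.32418823242188)]
cell 361 [0.57674843 0.05525457 0.0464927 ] ((577.8394775390625, 59.25646209716797), (50.171966552734375, 53.7613639831543), 9.88699722290039)
gold [0.57928233 0.06172874 0.04710321]
cover 367 [ 0.45724616 -0.32778576  0.007     ] [ 0.45714906 -0.32837371  0.00812943]
cov ell ((259.48724365234375, 341.301513671875), (23.624174118041992, 25.533306121826172), 83.46255493164062) [[ 0.45775887 -0.32580503  0.007     ]]
```

{"method": "servo_tool", "body": {
  "moves": [
    [-0.9,0,-0.37,0],
    [-0.9,0,-0.37,0],
    [-0.9,0,-0.37,0],
    [-0.9,0,-0.37,0],
    [-0.9,0,-0.37,0]
  ]
}}

```text
time: 1.25
ee_pos: [0.3342, -0.4169, 0.2134]
tool_rot: [[-0.975, -0.0, 0.224], [-0.224, -0.004, -0.975], [0.001, -1.0, 0.004]]
ft_force: [0.1, -1.0, 0.4]
width: 0.999
```

{"method": "servo_tool", "body": {
  "moves": [
    [-0.7,0.2,-0.3,0],
    [-0.7,0.2,-0.3,0],
    [-0.7,0.2,-0.3,0],
    [-0.7,0.2,-0.3,0],
    [0,0,0,0]
  ]
}}

```text
time: 1.75
ee_pos: [0.4666, -0.3198, 0.173]
tool_rot: [[-0.973, 0.004, 0.23], [-0.23, -0.006, -0.973], [-0.003, -1.0, 0.007]]
ft_force: [-0.7, -0.2, -0.2]
width: 0.999
```

```bash
cat > cov.py <<'E'
from h import *
import sys
im,d,T=snap('wrist',sys.argv[1]);s=ctrl.get_state()
r,g,b=[im[...,i].astype(int) for i in range(3)]
gr=(g>r+30)&(g>b+25)&(g>50)
m=cv2.morphologyEx(gr.astype(np.uint8),cv2.MORPH_OPEN,np.ones((3,3)))
n,l,st,_=cv2.connectedComponentsWithStats(m);k=1+np.argmax(st[1:,4]);v,u=np.nonzero(l==k)
h=cv2.convexHull(np.c_[u,v].astype(np.int32)).reshape(-1,2)
zz=float(sys.argv[2]);Q=atz('wrist',T,h,zz)
c,rad=cv2.minEnclosingCircle((Q[:,:2]*1000).astype(np.float32));print('cover',c,rad,st[k])
R=np.array(s['tool_rot']);dd=np.array([c[0]/1000,c[1]/1000,0])-np.array(s['ee_pos']);dd[2]=0
print('ee',np.round(s['ee_pos'],4),'tool delta mm',np.round(R.T@dd*1000,1))
E
python3 cov.py w1 0.008
```

```text
cover (458.9324951171875, -323.9255676269531) 23.878402709960938 [ 257  181   49   48 1539]
ee [ 0.4653 -0.3211  0.1736] tool delta mm [ 6.8 -0.   1.3]
```

View pics/w1.png

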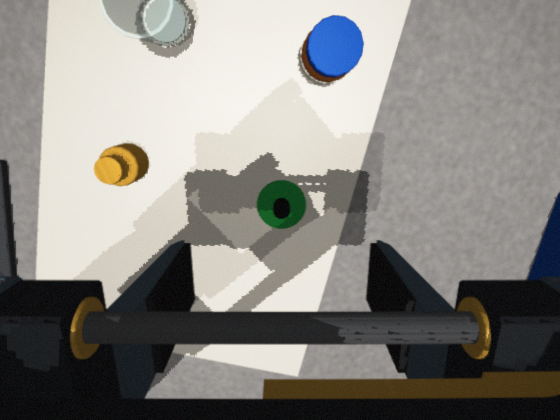

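The cover is at (281,204) px with a fitted radius of 23.9 mm, which matches. Going down onto its grip.

{"method": "servo_tool", "body": {
  "moves": [
    [0.14,0.6,0.03,0],
    [0,0.7,0,0],
    [0,0.7,0,0],
    [0,0.6,0,0],
    [0,0,0,0]
  ],
  "jaw": 45
}}

```text
time: 2.3
ee_pos: [0.4582, -0.3308, 0.044]
tool_rot: [[-0.974, 0.009, 0.227], [-0.227, -0.015, -0.974], [-0.005, -1.0, 0.016]]
ft_force: [0.5, 0.7, -0.0]
width: 0.59
```

```bash
python3 cov.py w2 0.008
```

```text
cover (459.40252685546875, -323.89849853515625) 24.023378372192383 [ 230  206   77   73 3598]
ee [ 0.4596 -0.3318  0.0461] tool delta mm [-1.6 -0.1 -7.7]
```

View pics/w2.png

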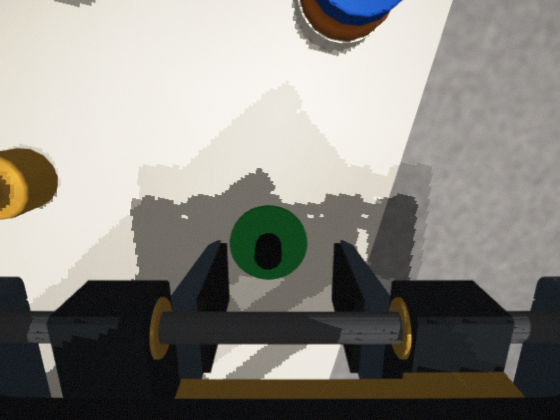

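{"method": "servo_tool", "body": {
  "moves": [
    [-0.03,0,-0.15,0],
    [0,0.3,0,0],
    [0,0.25,0,0],
    [0,0,0,0]
  ]
}}

```text
time: 2.75
ee_pos: [0.4627, -0.3277, 0.0251]
tool_rot: [[-0.974, 0.023, 0.225], [-0.225, -0.025, -0.974], [-0.016, -0.999, 0.029]]
ft_force: [0.6, -0.0, 0.7]
width: 0.495
```

```bash
python3 cov.py w3 0.008; python3 -c "
from h import *
print(np.round(ctrl.get_state()['tool_rot'],4))"
```

```text
cover (459.3780212402344, -323.7572021484375) 24.243549346923828 [ 236  224   77   79 3859]
ee [ 0.4632 -0.3282  0.0259] tool delta mm [ 2.8 -0.2 -5.2]
[[-0.9742  0.0239  0.2245]
 [-0.2251 -0.0259 -0.974 ]
 [-0.0175 -0.9994  0.0306]]
```

View pics/w3.png

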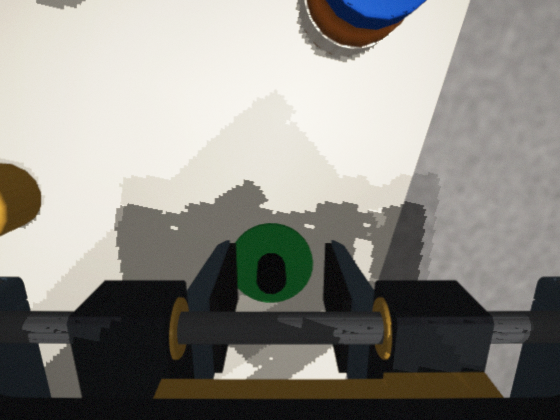

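```bash
cat > st.py <<'E'
from h import *
s=ctrl.get_state()
for k in ['time','joints','joint_vel','effort','ee_pos','ft_force','width']: print(k,np.round(s[k],4))
print(np.round(s['tool_rot'],4).tolist())
E
python3 st.py
```

```text
time 2.8
joints [-0.6326  0.4752  1.8544 -0.0096  0.7775  0.7181]
joint_vel [ 0.0023 -0.006  -0.0155  0.002   0.0014 -0.0002]
effort [-2.79000e-02 -4.22571e+01 -1.65605e+01  3.46000e-02 -1.42500e-01
  3.20000e-03]
ee_pos [ 0.4632 -0.3282  0.0259]
ft_force [ 0.7937 -1.0494 -0.1452]
width 0.4945
[[-0.9742, 0.0239, 0.2245], [-0.2251, -0.0259, -0.974], [-0.0175, -0.9994, 0.0306]]
```

{"method": "servo_tool", "body": {
  "moves": [
    [0,0,0,0]
  ]
}}

```text
time: 2.9
ee_pos: [0.4638, -0.3284, 0.0269]
tool_rot: [[-0.974, 0.025, 0.225], [-0.225, -0.027, -0.974], [-0.019, -0.999, 0.032]]
ft_force: [-1.2, 0.1, -0.9]
width: 0.496
```

```bash
python3 st.py
```

```text
time 2.9
joints [-0.6325  0.474   1.8533 -0.0096  0.7781  0.7181]
joint_vel [ 0.0006 -0.011  -0.0069  0.0019  0.0064  0.0004]
effort [-1.42000e-02 -4.31559e+01 -1.71344e+01  3.78000e-02 -1.78400e-01
  2.50000e-03]
ee_pos [ 0.4638 -0.3284  0.0269]
ft_force [-1.178   0.0869 -0.9287]
width 0.4957
[[-0.9741, 0.0252, 0.2246], [-0.2252, -0.0268, -0.9739], [-0.0186, -0.9993, 0.0318]]
```

{"method": "servo_tool", "body": {
  "moves": [
    [0,-0.8,0,0],
    [0,-0.8,0,0]
  ]
}}

```text
time: 3.1
ee_pos: [0.4592, -0.3243, 0.1048]
tool_rot: [[-0.974, 0.016, 0.225], [-0.225, -0.02, -0.974], [-0.011, -1.0, 0.024]]
ft_force: [0.2, -0.7, 0.4]
width: 0.493
```

```bash
python3 st.py
```

```text
time 3.1
joints [-0.6314  0.3787  1.7727 -0.0082  0.9649  0.717 ]
joint_vel [ 0.0062 -0.4422 -0.4312  0.0044  0.9409 -0.0046]
effort [-3.30000e-03 -3.85216e+01 -1.77543e+01  3.74000e-02 -6.72400e-01
  4.00000e-04]
ee_pos [ 0.4592 -0.3243  0.1048]
ft_force [ 0.2222 -0.7139  0.4058]
width 0.4931
[[-0.9743, 0.0165, 0.2248], [-0.2252, -0.0204, -0.9741], [-0.0115, -0.9997, 0.0236]]
```

{"method": "servo_tool", "body": {
  "moves": [
    [0,-0.8,0,0],
    [0,-0.8,0,0]
  ]
}}

```text
time: 3.3
ee_pos: [0.4574, -0.3222, 0.1889]
tool_rot: [[-0.974, 0.017, 0.225], [-0.225, -0.021, -0.974], [-0.012, -1.0, 0.024]]
ft_force: [0.7, -0.1, -0.4]
width: 0.493
```

```bash
python3 st.py
```

```text
time 3.3
joints [-0.6302  0.2993  1.6603 -0.0074  1.1563  0.7165]
joint_vel [ 0.0053 -0.3591 -0.6035  0.0042  0.9558 -0.0014]
effort [ 2.70000e-03 -3.87179e+01 -2.07215e+01  4.59000e-02 -6.96900e-01
 -5.00000e-04]
ee_pos [ 0.4574 -0.3222  0.1889]
ft_force [ 0.7297 -0.0993 -0.3638]
width 0.493
[[-0.9742, 0.0167, 0.2249], [-0.2252, -0.0206, -0.9741], [-0.0117, -0.9996, 0.0238]]
```

{"method": "servo_tool", "body": {
  "moves": [
    [0,0.7,-0.08,0],
    [0,0.7,0,0],
    [0,0.7,0,0],
    [0,0.6,0,0],
    [0,0.3,0,0]
  ],
  "jaw": 40
}}

```text
time: 3.8
ee_pos: [0.4702, -0.3289, 0.0524]
tool_rot: [[-0.973, 0.047, 0.224], [-0.226, -0.042, -0.973], [-0.036, -0.998, 0.051]]
ft_force: [1.2, -0.3, -0.0]
width: 0.439
```

```bash
python3 st.py
```

```text
time 3.8
joints [-0.6266  0.438   1.8358 -0.0093  0.8055  0.7233]
joint_vel [-0.0019  0.1745  0.1247 -0.0008 -0.3402  0.0037]
effort [ 2.20000e-03 -4.33586e+01 -1.86705e+01  4.31000e-02 -1.77300e-01
  5.90000e-03]
ee_pos [ 0.4702 -0.3289  0.0524]
ft_force [ 1.1856 -0.3098 -0.0058]
width 0.4394
[[-0.9735, 0.0465, 0.2241], [-0.226, -0.042, -0.9732], [-0.0359, -0.998, 0.0514]]
```

```bash
cat > q.py <<'E'
from h import *
def p():
    s=ctrl.get_state();j=np.array(s['joints']);print(round(s['time'],2),'J',np.round(j,4),'tilt',round(np.pi-j[1]-j[2]-j[4],4),'v',np.round(np.array(s['joint_vel'])[[1,2,4]],3),'p',np.round(s['ee_pos'],4))
p()
for i in range(4): ctrl.camera('side');p()
E
python3 q.py
```

```text
3.8 J [-0.6266  0.438   1.8358 -0.0093  0.8055  0.7233] tilt 0.0623 v [ 0.174  0.125 -0.34 ] p [ 0.4702 -0.3289  0.0524]
3.85 J [-0.6266  0.4401  1.8374 -0.0093  0.805   0.7232] tilt 0.0591 v [-0.027 -0.022  0.079] p [ 0.4694 -0.3284  0.0507]
3.9 J [-0.6266  0.4383  1.8354 -0.0093  0.8075  0.7232] tilt 0.0604 v [-0.036 -0.044  0.022] p [ 0.4698 -0.3287  0.0523]
3.95 J [-0.6266  0.4367  1.8335 -0.0093  0.8079  0.7232] tilt 0.0634 v [-0.024 -0.029  0.002] p [ 0.4708 -0.3294  0.0538]
4.0 J [-0.6266  0.4357  1.8323 -0.0093  0.8078  0.7232] tilt 0.0657 v [-0.017 -0.015 -0.002] p [ 0.4714 -0.3299  0.0548]
```

{"method": "servo_tool", "body": {
  "moves": [
    [0,-1,0,0]
  ]
}}

```text
time: 4.1
ee_pos: [0.4661, -0.3257, 0.1001]
tool_rot: [[-0.974, 0.04, 0.224], [-0.226, -0.037, -0.973], [-0.031, -0.999, 0.045]]
ft_force: [-0.3, -0.1, 0.4]
width: 0.433
```

```bash
python3 q.py
```

```text
4.1 J [-0.6261  0.3795  1.7867 -0.0085  0.9212  0.7226] tilt 0.0542 v [-0.687 -0.604  1.154] p [ 0.4661 -0.3257  0.1001]
4.15 J [-0.6259  0.3668  1.773  -0.0083  0.9258  0.7226] tilt 0.076 v [-0.017 -0.06  -0.209] p [ 0.4718 -0.3296  0.1121]
4.2 J [-0.6259  0.368   1.7741 -0.0083  0.9192  0.7226] tilt 0.0802 v [ 0.038  0.062 -0.059] p [ 0.473  -0.3305  0.1112]
4.25 J [-0.6259  0.37    1.7775 -0.0084  0.9179  0.7226] tilt 0.0762 v [ 0.037  0.067 -0.009] p [ 0.4717 -0.3296  0.1089]
4.3 J [-0.626   0.3718  1.7803 -0.0085  0.9178  0.7226] tilt 0.0717 v [ 0.034  0.047 -0.002] p [ 0.4704 -0.3287  0.1069]
```

{"method": "servo_tool", "body": {
  "moves": [
    [0,-0.2,0,0]
  ]
}}

```text
time: 4.4
ee_pos: [0.4686, -0.3273, 0.1161]
tool_rot: [[-0.973, 0.052, 0.224], [-0.226, -0.046, -0.973], [-0.04, -0.998, 0.056]]
ft_force: [-0.5, 0.5, -1.2]
width: 0.438
```

```bash
python3 q.py
```

```text
4.4 J [-0.6259  0.3605  1.7708 -0.0084  0.9417  0.7225] tilt 0.0685 v [-0.156 -0.155  0.241] p [ 0.4686 -0.3273  0.1161]
4.45 J [-0.6258  0.358   1.7671 -0.0083  0.9425  0.7225] tilt 0.074 v [ 0.005 -0.016 -0.05 ] p [ 0.4702 -0.3284  0.1189]
4.5 J [-0.6258  0.3587  1.7676 -0.0083  0.9407  0.7225] tilt 0.0746 v [ 0.016  0.019 -0.015] p [ 0.4705 -0.3286  0.1184]
4.55 J [-0.6258  0.3596  1.7685 -0.0084  0.9404  0.7225] tilt 0.0732 v [ 0.016  0.018 -0.002] p [ 0.4701 -0.3284  0.1176]
4.6 J [-0.6258  0.3602  1.7692 -0.0084  0.9403  0.7225] tilt 0.0718 v [ 0.013  0.01  -0.002] p [ 0.4698 -0.3281  0.1169]
```

{"method": "servo_tool", "body": {
  "moves": [
    [0,0.6,0,0]
  ]
}}

```text
time: 4.7
ee_pos: [0.4737, -0.3312, 0.0899]
tool_rot: [[-0.973, 0.061, 0.223], [-0.226, -0.052, -0.973], [-0.048, -0.997, 0.065]]
ft_force: [1.1, 0.5, -0.4]
width: 0.438
```

```bash
python3 q.py
```

```text
4.7 J [-0.6262  0.3923  1.7981 -0.0087  0.871   0.7229] tilt 0.0801 v [ 0.395  0.381 -0.707] p [ 0.4737 -0.3312  0.0899]
4.75 J [-0.6263  0.3996  1.8066 -0.0088  0.8688  0.7228] tilt 0.0666 v [0.008 0.039 0.142] p [ 0.4699 -0.3285  0.0828]
4.8 J [-0.6263  0.3986  1.8058 -0.0088  0.8735  0.7228] tilt 0.0636 v [-0.03  -0.041  0.044] p [ 0.469  -0.3279  0.0835]
4.85 J [-0.6262  0.3973  1.8037 -0.0088  0.8745  0.7228] tilt 0.0662 v [-0.026 -0.041  0.002] p [ 0.4699 -0.3285  0.085 ]
4.9 J [-0.6262  0.3961  1.8019 -0.0087  0.8742  0.7228] tilt 0.0694 v [-0.02  -0.029 -0.005] p [ 0.4709 -0.3292  0.0863]
```

```bash
cat > q.py <<'E'
from h import *
import sys
def p():
    s=ctrl.get_state();j=np.array(s['joints']);print(round(s['time'],2),'tilt',round(np.pi-j[1]-j[2]-j[4],4),'v',np.round(np.array(s['joint_vel'])[[1,2,4]],3),'p',np.round(s['ee_pos'],4))
p()
for i in range(int(sys.argv[1])): ctrl.camera('side')
p()
E
python3 q.py 0
```

```text
4.9 tilt 0.0694 v [-0.02  -0.029 -0.005] p [ 0.4709 -0.3292  0.0863]
4.9 tilt 0.0694 v [-0.02  -0.029 -0.005] p [ 0.4709 -0.3292  0.0863]
```

{"method": "servo_tool", "body": {
  "moves": [
    [0,-1,0,0],
    [0,1,0,0]
  ]
}}

```text
time: 5.1
ee_pos: [0.4752, -0.3322, 0.0989]
tool_rot: [[-0.973, 0.064, 0.223], [-0.226, -0.054, -0.973], [-0.05, -0.996, 0.067]]
ft_force: [2.5, -0.5, -0.1]
width: 0.441
```

```bash
python3 q.py 2
```

```text
5.1 tilt 0.0834 v [ 0.682  0.707 -1.125] p [ 0.4752 -0.3322  0.0989]
5.2 tilt 0.0496 v [-0.019 -0.028  0.053] p [ 0.4652 -0.3252  0.0843]
```

{"method": "servo_tool", "body": {
  "moves": [
    [0,-1,0,0],
    [0,1,0,0]
  ]
}}

```text
time: 5.4
ee_pos: [0.4689, -0.3277, 0.0967]
tool_rot: [[-0.974, 0.045, 0.224], [-0.226, -0.041, -0.973], [-0.035, -0.998, 0.05]]
ft_force: [0.9, -1.6, 0.5]
width: 0.44
```

```bash
python3 q.py 8
```

```text
5.4 tilt 0.0609 v [ 0.664  0.727 -1.118] p [ 0.4689 -0.3277  0.0967]
5.8 tilt 0.0362 v [ 0.003  0.008 -0.004] p [ 0.4617 -0.3226  0.0857]
```

Pumping with up-down row pairs and short holds does remove the tilt: 0.069 down to 0.036. Two more pairs.

{"method": "servo_tool", "body": {
  "moves": [
    [0,-1,0,0],
    [0,1,0,0]
  ]
}}

```text
time: 6.0
ee_pos: [0.4665, -0.326, 0.0967]
tool_rot: [[-0.974, 0.038, 0.224], [-0.226, -0.036, -0.974], [-0.029, -0.999, 0.043]]
ft_force: [2.1, -2.4, 0.6]
width: 0.437
```

```bash
python3 q.py 2
```

```text
6.0 tilt 0.0516 v [ 0.659  0.759 -1.149] p [ 0.4665 -0.326   0.0967]
6.1 tilt 0.0167 v [-0.018 -0.029  0.058] p [ 0.4559 -0.3185  0.0823]
```

{"method": "servo_tool", "body": {
  "moves": [
    [0,-1,0,0],
    [0,1,0,0]
  ]
}}

```text
time: 6.3
ee_pos: [0.4594, -0.3209, 0.0941]
tool_rot: [[-0.974, 0.017, 0.225], [-0.225, -0.021, -0.974], [-0.012, -1.0, 0.024]]
ft_force: [2.4, -2.4, 0.0]
width: 0.436
```

```bash
python3 q.py 9; python3 cov.py w4 0.008
```

```text
6.3 tilt 0.0263 v [ 0.641  0.77  -1.127] p [ 0.4594 -0.3209  0.0941]
6.75 tilt 0.0024 v [ 0.002  0.007 -0.006] p [ 0.4521 -0.3157  0.0836]
cover (459.170654296875, -323.6683654785156) 24.10532569885254 [ 260  186   66   65 2728]
ee [ 0.452  -0.3156  0.0834] tool delta mm [-5.2  0.   9.5]
```

{"method": "servo_tool", "body": {
  "moves": [
    [-0.1,0.7,0.19,0]
  ]
}}

```text
time: 6.9
ee_pos: [0.4617, -0.3257, 0.0526]
tool_rot: [[-0.974, 0.006, 0.226], [-0.226, -0.013, -0.974], [-0.003, -1.0, 0.014]]
ft_force: [1.4, -1.4, 0.3]
width: 0.442
```

```bash
python3 q.py 8; python3 cov.py w5 0.008
```

```text
6.9 tilt 0.0121 v [ 0.602  0.159 -0.741] p [ 0.4617 -0.3257  0.0526]
7.3 tilt 0.0039 v [-0.     0.004 -0.003] p [ 0.4593 -0.3242  0.0497]
cover (459.23175048828125, -323.86944580078125) 24.20020866394043 [ 242  207   74   72 3407]
ee [ 0.4593 -0.3242  0.0496] tool delta mm [-0.  -0.  -0.3]
```

Centred. Going down 38 mm.

{"method": "servo_tool", "body": {
  "moves": [
    [0,0.76,0,0]
  ]
}}

```text
time: 7.45
ee_pos: [0.4632, -0.3273, 0.0161]
tool_rot: [[-0.974, 0.009, 0.225], [-0.225, -0.015, -0.974], [-0.006, -1.0, 0.017]]
ft_force: [-0.1, -0.3, -0.2]
width: 0.436
```

```bash
python3 q.py 8; python3 cov.py w6 0.008; python3 st.py|grep ft
```

```text
7.45 tilt 0.0167 v [ 0.531  0.416 -0.893] p [ 0.4632 -0.3273  0.0161]
7.85 tilt 0.0059 v [-0.     0.004 -0.002] p [ 0.4599 -0.3249  0.0128]
cover (458.74859619140625, -323.28973388671875) 24.224069595336914 [ 241  228   78   83 4141]
ee [ 0.4598 -0.3248  0.0127] tool delta mm [ 0.7 -0.  -1.7]
ft_force [-0.069  -0.1474  0.4443]
```

View pics/w6.png

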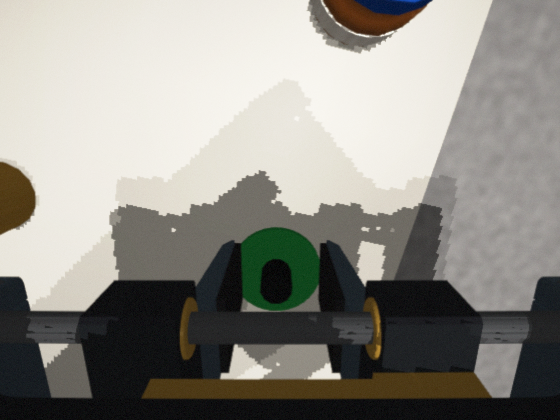

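{"method": "servo_tool", "body": {
  "moves": [
    [0,0,0,0]
  ],
  "jaw": 0,
  "newtons": 15
}}

```text
time: 8.0
ee_pos: [0.46, -0.325, 0.0133]
tool_rot: [[-0.974, 0.001, 0.225], [-0.225, -0.01, -0.974], [0.001, -1.0, 0.01]]
ft_force: [0.9, 0.3, -0.1]
width: 0.378
```

```bash
python3 q.py 10; python3 st.py | grep -E "width|ft|pos"
```

```text
8.0 tilt 0.0066 v [-0.013 -0.01   0.006] p [ 0.46   -0.325   0.0133]
8.5 tilt 0.0056 v [-0.001  0.001 -0.002] p [ 0.4598 -0.3248  0.0128]
ee_pos [ 0.4598 -0.3248  0.0128]
ft_force [0.4504 1.0749 3.1819]
width 0.1656
```

{"method": "servo_tool", "body": {
  "moves": [
    [0,-0.9,0,0],
    [0,-0.9,0,0],
    [0,-0.9,0,0]
  ]
}}

```text
time: 8.8
ee_pos: [0.4557, -0.3208, 0.1436]
tool_rot: [[-0.974, -0.015, 0.226], [-0.226, 0.002, -0.974], [0.014, -1.0, -0.005]]
ft_force: [-0.1, -0.6, -0.9]
width: 0.171
```

```bash
python3 q.py 8; python3 st.py | grep -E "width|ft|pos"; python3 - <<'E'
from h import *
snap('wrist','w7')
E
```

```text
8.8 tilt -0.0133 v [-0.43  -0.63   1.056] p [ 0.4557 -0.3208  0.1436]
9.2 tilt -0.0145 v [ 0.001 -0.006  0.002] p [ 0.4555 -0.3207  0.1411]
ee_pos [ 0.4555 -0.3207  0.1411]
ft_force [ 0.297   0.8453 -0.9125]
width 0.1677
```

View pics/w7.png

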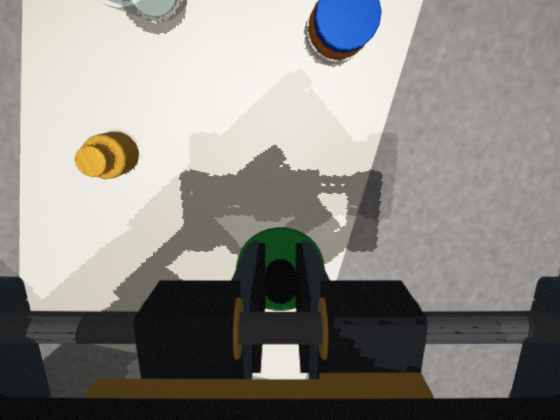

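{"method": "servo_tool", "body": {
  "moves": [
    [-0.29,-0.05,-0.8,0],
    [-0.29,-0.05,-0.8,0],
    [-0.29,-0.05,-0.8,0],
    [-0.29,-0.05,-0.8,0],
    [-0.29,-0.05,-0.8,0]
  ]
}}

```text
time: 9.75
ee_pos: [0.4804, -0.1076, 0.1479]
tool_rot: [[-0.976, -0.024, 0.215], [-0.215, 0.005, -0.976], [0.023, -1.0, -0.01]]
ft_force: [0.3, -0.3, -0.1]
width: 0.166
```

```bash
python3 q.py 0; python3 st.py | tail -1
```

```text
9.75 tilt -0.0249 v [-0.097  0.092  0.013] p [ 0.4804 -0.1076  0.1479]
9.75 tilt -0.0249 v [-0.097  0.092  0.013] p [ 0.4804 -0.1076  0.1479]
[[-0.9762, -0.0244, 0.2153], [-0.2155, 0.005, -0.9765], [0.0227, -0.9997, -0.0101]]
```

{"method": "servo_tool", "body": {
  "moves": [
    [-0.29,0,-0.8,0],
    [-0.29,0,-0.8,0],
    [-0.29,0,-0.8,0],
    [-0.29,0,-0.8,0]
  ]
}}

```text
time: 10.15
ee_pos: [0.501, 0.068, 0.1448]
tool_rot: [[-0.976, -0.03, 0.215], [-0.215, 0.005, -0.977], [0.029, -1.0, -0.011]]
ft_force: [1.0, 0.2, -0.4]
width: 0.166
```

```bash
python3 q.py 8; python3 st.py | tail -2;python3 - <<'E'
from h import *
snap('wrist','w8')
E
```

```text
10.15 tilt -0.0297 v [ 0.154 -0.201  0.048] p [0.501  0.068  0.1448]
10.55 tilt -0.0288 v [-0.004 -0.003  0.   ] p [0.5013 0.065  0.1454]
width 0.1698
[[-0.9766, -0.0294, 0.2128], [-0.2131, 0.0048, -0.977], [0.0277, -0.9996, -0.011]]
```

View pics/w8.png

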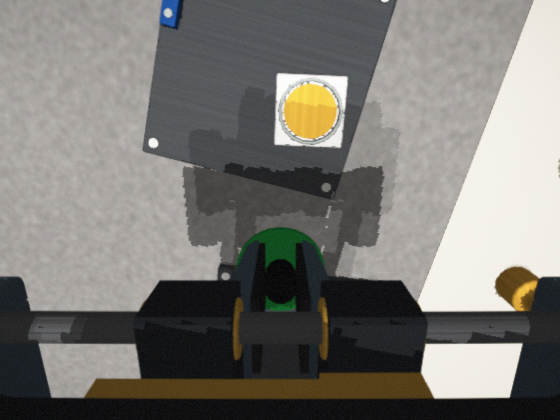

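```bash
cat > cell.py <<'E'
from h import *
import sys
n=sys.argv[1]; 
z=np.load(f'pics/{n}.npz');im=z['im'].astype(int);T=ext('wrist',dict(tool_rot=z['R'],ee_pos=z['p']))
r,g,b=im[...,0],im[...,1],im[...,2]
def big(m,k=3):
    m=cv2.morphologyEx(m.astype(np.uint8),cv2.MORPH_OPEN,np.ones((k,k)));n,l,s,_=cv2.connectedComponentsWithStats(m);i=1+np.argmax(s[1:,4]);return l==i
gold=big((r>150)&(r-b>90)&(np.arange(420)[:,None]<250))
v,u=np.nonzero(gold);h=cv2.convexHull(np.c_[u,v].astype(np.int32)).reshape(-1,2)
for zz in (.046,.048,.052):
    c,rad=cv2.minEnclosingCircle((atz('wrist',T,h,zz)[:,:2]*1000).astype(np.float32));print('gold',zz,np.round(c,1),round(rad,1))
cx,cy=u.mean(),v.mean()
V,U=np.mgrid[:420,:560]
w=big((im.min(2)>165)&(np.hypot(U-cx,V-cy)<75)&(V<250)|gold,3)
v,u=np.nonzero(w);h=cv2.convexHull(np.c_[u,v].astype(np.int32)).reshape(-1,2)
Q=(atz('wrist',T,h,.046)[:,:2]*1000).astype(np.float32);print('square',cv2.minAreaRect(Q),cv2.boxPoints(cv2.minAreaRect(Q)))
gr=big((g>r+30)&(g>b+25)&(g>50))
if gr.sum()>1000:
    v,u=np.nonzero(gr);zd=z['p'][2]-.0048;h=cv2.convexHull(np.c_[u,v].astype(np.int32)).reshape(-1,2)
    Q=(atz('wrist',T,h,zd)[:,:2]*1000).astype(np.float32);c,rad=cv2.minEnclosingCircle(Q);d=np.r_[np.array(c)/1000,zd]-z['p'];print('disc',c,rad,'tool off mm',z['R'].T@d*1000)
E
python3 cell.py w8
python3 - <<'E'
from h import *
z=np.load('pics/w8.npz');im=z['im'].astype(int);T=ext('wrist',dict(tool_rot=z['R'],ee_pos=z['p']))
# plate marks/edges: pick approx corners by line fits on edges
g=cv2.cvtColor(z['im'],cv2.COLOR_RGB2GRAY)
ls=cv2.createLineSegmentDetector().detect(g)[0].reshape(-1,4)
for l in ls:
    L=np.hypot(l[0]-l[2],l[1]-l[3])
    if L>35 and max(l[1],l[3])<230:
        Q=atz('wrist',T,l.reshape(2,2),.01);a=np.degrees(np.arctan2(*(Q[1]-Q[0])[[1,0]]));print(np.round(l),np.round(Q[:,:2]*1000,1).tolist(),round(a,1))
E
```

```text
gold 0.046 [580.2  61.3] 18.9
gold 0.048 [580.2  61.4] 18.7
gold 0.052 [580.4  61.7] 18.4
square ((580.298828125, 61.43964767456055), (49.12638854980469, 49.57411193847656), 9.849373817443848) [[551.8576    81.659615]
 [560.3377    32.81619 ]
 [608.74005   41.21968 ]
 [600.25995   90.06311 ]]
disc (516.0620727539062, 68.00943756103516) 17.065412521362305 tool off mm [-15.22200583   4.37666764   0.29852651]
[276. 144. 339. 147.] [[547.3, 80.0], [556.4, 27.6]] -80.1
[346.  76. 277.  73.] [[611.2, 37.5], [602.1, 90.8]] 99.7
[276.  74. 274. 144.] [[600.6, 90.9], [546.8, 81.6]] -170.2
[341. 146. 347.  78.] [[557.8, 26.8], [610.0, 35.7]] 9.7
[202. 166. 143. 151.] [[515.8, 137.6], [517.6, 188.0]] 87.9
[397.   0. 342. 170.] [[670.2, 14.6], [538.3, 20.0]] 177.7
[142. 150. 162.   0.] [[519.0, 189.1], [633.3, 185.2]] -2.0
[328. 198. 223. 172.] [[511.4, 25.3], [515.0, 118.7]] 87.8
```

{"method": "servo_tool", "body": {
  "moves": [
    [0,0.8,0,0],
    [0,-0.8,0,0]
  ]
}}

```text
time: 10.8
ee_pos: [0.4929, 0.0621, 0.1366]
tool_rot: [[-0.977, -0.051, 0.209], [-0.209, 0.003, -0.978], [0.049, -0.999, -0.013]]
ft_force: [-0.6, -0.1, -1.7]
width: 0.168
```

```bash
python3 q.py 8; python3 st.py | tail -2
```

```text
10.8 tilt -0.0503 v [-0.543 -0.869  1.025] p [0.4929 0.0621 0.1366]
11.2 tilt -0.016 v [0.003 0.001 0.   ] p [0.5053 0.0641 0.1493]
width 0.1696
[[-0.9775, -0.0167, 0.2104], [-0.2105, 0.0063, -0.9776], [0.015, -0.9998, -0.0096]]
```

{"method": "servo_tool", "body": {
  "moves": [
    [-0.73,0,0.18,0.3],
    [-0.73,0,0.18,0]
  ]
}}

```text
time: 11.4
ee_pos: [0.5767, 0.0602, 0.1477]
tool_rot: [[-0.985, -0.022, 0.168], [-0.169, 0.006, -0.986], [0.021, -1.0, -0.01]]
ft_force: [0.4, -0.4, -0.9]
width: 0.17
```

```bash
python3 q.py 8; python3 st.py | tail -2;python3 - <<'E'
from h import *
snap('wrist','w9')
E
python3 cell.py w9
```

```text
11.4 tilt -0.0214 v [ 0.541 -0.825  0.335] p [0.5767 0.0602 0.1477]
11.8 tilt -0.0224 v [-0.002 -0.005 -0.003] p [0.5752 0.0602 0.1476]
width 0.168
[[-0.9854, -0.023, 0.1688], [-0.169, 0.006, -0.9856], [0.0216, -0.9997, -0.0098]]Traceback (most recent call last):
  File "cell.py", line 8, in <module>
    gold=big((r>150)&(r-b>90)&(np.arange(420)[:,None]<250))
  File "cell.py", line 7, in big
    m=cv2.morphologyEx(m.astype(np.uint8),cv2.MORPH_OPEN,np.ones((k,k)));n,l,s,_=cv2.connectedComponentsWithStats(m);i=1+np.argmax(s[1:,4]);return l==i
                                                                                                                         ~~~~~~~~~^^^^^^^^^
    return _wrapfunc(a, 'argmax', axis=axis, out=out, **kwds)
    return bound(*args, **kwds)
ValueError: attempt to get argmax of an empty sequence
```

View pics/w9.png

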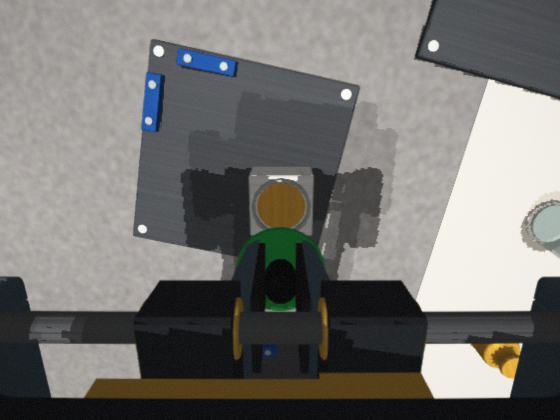

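{"method": "servo_tool", "body": {
  "moves": [
    [0,0.9,0,0],
    [0,-0.9,0,0]
  ]
}}

```text
time: 12.05
ee_pos: [0.5621, 0.0595, 0.1342]
tool_rot: [[-0.984, -0.053, 0.169], [-0.169, 0.004, -0.986], [0.052, -0.999, -0.012]]
ft_force: [-1.9, -0.8, -2.8]
width: 0.166
```

```bash
sed -i 's/(r>150)&(r-b>90)/(r>90)\&(r-b>55)\&(abs(np.arange(560)[None]-290)<150)/' cell.py; python3 q.py 8; python3 st.py | tail -2;python3 - <<'E'
from h import *
im,d,T=snap('wrist','w10')
im=im.astype(int);r,g,b=[im[...,i] for i in range(3)]
bl=cv2.morphologyEx(((b>r+60)&(b>g+30)).astype(np.uint8),cv2.MORPH_CLOSE,np.ones((9,9)))
n,l,s,_=cv2.connectedComponentsWithStats(bl)
for i in range(1,n):
    if s[i,4]>300:
        v,u=np.nonzero(l==i)
        for zz in (.02,.01):print(s[i],zz,cv2.minAreaRect((atz('wrist',T,np.c_[u,v],zz)[:,:2]*1000).astype(np.float32)))
E
python3 cell.py w10; python3 cell.py w9
```

```text
12.05 tilt -0.0529 v [-0.568 -0.952  1.069] p [0.5621 0.0595 0.1342]
12.45 tilt -0.0071 v [ 0.007  0.    -0.001] p [0.579  0.0607 0.1525]
width 0.1664
[[-0.9855, -0.0077, 0.1692], [-0.1693, 0.0073, -0.9855], [0.0064, -0.9999, -0.0085]]
[179  58  58  27 914] 0.02 ((675.82080078125, 135.8600616455078), (44.66779327392578, 11.927136421203613), 87.71820068359375)
[179  58  58  27 914] 0.01 ((676.2535400390625, 137.93588256835938), (46.150550842285156, 12.323042869567871), 87.71818542480469)
[144  81  20  58 823] 0.02 ((639.2566528320312, 175.5995635986328), (11.800846099853516, 44.44443893432617), 87.72232055664062)
[144  81  20  58 823] 0.01 ((638.4755859375, 178.99453735351562), (12.19257640838623, 45.919708251953125), 87.72232055664062)
gold 0.046 [580.5  61.3] 18.6
gold 0.048 [581.1  61.3] 18.4
gold 0.052 [582.3  61.5] 18.2
square ((582.3610229492188, 61.45549011230469), (32.28328323364258, 36.04909133911133), 8.691410064697266) [[563.68097   76.83385 ]
 [569.1285    41.198723]
 [601.0411    46.077133]
 [595.59357   81.71226 ]]
disc (593.873779296875, 63.04533004760742) 17.09609031677246 tool off mm [-15.0874996    4.70189774   0.28506453]
gold 0.046 [580.4  61.3] 18.7
gold 0.048 [581.   61.4] 18.6
gold 0.052 [582.2  61.6] 18.3
square ((581.4921264648438, 61.298038482666016), (34.9952392578125, 36.0605583190918), 9.923279762268066) [[561.1492   76.04323]
 [567.3634   40.52215]
 [601.8351   46.55285]
 [595.62085  82.07393]]
disc (590.0639038085938, 62.55724334716797) 17.073781967163086 tool off mm [-15.17052888   4.47068036   0.28270783]
```

{"method": "servo_tool", "body": {
  "moves": [
    [-0.04,1,0,0]
  ]
}}

```text
time: 12.6
ee_pos: [0.5862, 0.0619, 0.1082]
tool_rot: [[-0.986, 0.008, 0.169], [-0.169, 0.009, -0.986], [-0.01, -1.0, -0.007]]
ft_force: [1.2, 0.6, -0.9]
width: 0.167
```

```bash
python3 q.py 8; python3 st.py | tail -3;python3 - <<'E'
from h import *
snap('side','s2')
im,d,T=snap('wrist','w11')
E
```

```text
12.6 tilt 0.009 v [ 0.545  0.726 -1.165] p [0.5862 0.0619 0.1082]
13.0 tilt -0.0038 v [-0.     0.008 -0.002] p [0.5819 0.0615 0.1043]
ft_force [ 0.1799 -0.518   0.2707]
width 0.167
[[-0.9856, -0.0044, 0.1692], [-0.1692, 0.0075, -0.9856], [0.003, -1.0, -0.0082]]
```

View pics/w11.png

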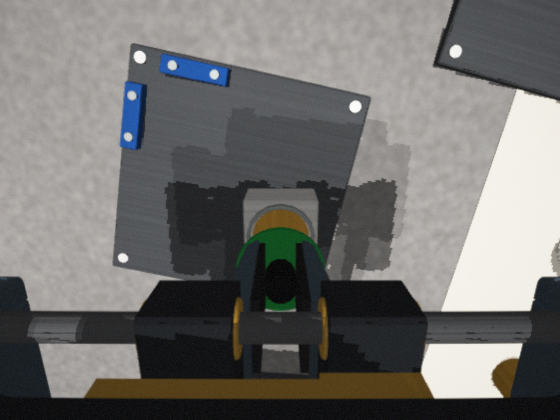

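{"method": "servo_tool", "body": {
  "moves": [
    [0.02,0.8,0,0]
  ]
}}

```text
time: 13.2
ee_pos: [0.5856, 0.062, 0.0693]
tool_rot: [[-0.986, 0.009, 0.169], [-0.169, 0.009, -0.986], [-0.011, -1.0, -0.007]]
ft_force: [0.7, 0.6, -0.4]
width: 0.167
```

```bash
python3 q.py 8; python3 st.py | tail -3;python3 - <<'E'
from h import *
snap('side','s3')
im,d,T=snap('wrist','w12')
E
```

```text
13.2 tilt 0.01 v [ 0.445  0.553 -0.938] p [0.5856 0.062  0.0693]
13.6 tilt -0.0027 v [ 0.002  0.007 -0.003] p [0.5809 0.0617 0.0652]
ft_force [-0.6807  0.2674 -0.439 ]
width 0.167
[[-0.9856, -0.0033, 0.1692], [-0.1692, 0.0076, -0.9855], [0.0019, -1.0, -0.0081]]
```

View pics/w12.png

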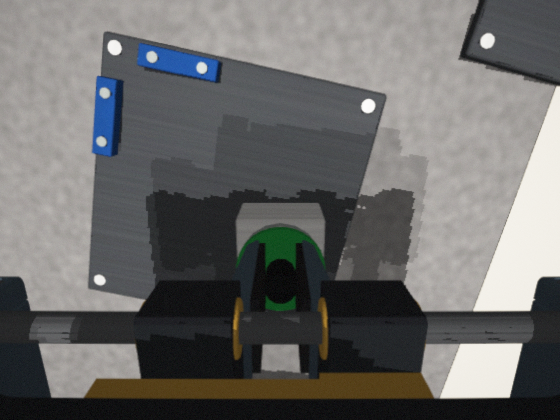

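The cover is over the rim with its plug just at the rim plane. Lowering the last 3–4 mm.

{"method": "servo_tool", "body": {
  "moves": [
    [0,0.07,0,0]
  ]
}}

```text
time: 13.8
ee_pos: [0.5812, 0.0617, 0.0621]
tool_rot: [[-0.986, -0.002, 0.169], [-0.169, 0.008, -0.986], [0.001, -1.0, -0.008]]
ft_force: [-0.7, 0.0, -0.2]
width: 0.167
```

```bash
python3 q.py 6; python3 st.py | tail -3
```

```text
13.8 tilt -0.0015 v [ 0.038  0.038 -0.08 ] p [0.5812 0.0617 0.0621]
14.1 tilt -0.0033 v [ 0.001 -0.    -0.   ] p [0.5807 0.0616 0.0613]
ft_force [-0.0161  0.6862 -1.5702]
width 0.1675
[[-0.9856, -0.0039, 0.1692], [-0.1693, 0.0076, -0.9855], [0.0026, -1.0, -0.0081]]
```

{"method": "servo_tool", "body": {
  "moves": [
    [0,0,0,0]
  ],
  "jaw": 60
}}

```text
time: 14.2
ee_pos: [0.5807, 0.0617, 0.0614]
tool_rot: [[-0.986, -0.004, 0.169], [-0.169, 0.008, -0.986], [0.002, -1.0, -0.008]]
ft_force: [0.1, -0.0, -0.3]
width: 0.227
```

```bash
python3 q.py 8; python3 st.py | tail -3;python3 - <<'E'
from h import *
snap('side','s4')
im,d,T=snap('wrist','w13')
im=cv2.imread('pics/s4.png')[140:240,220:340];cv2.imwrite('pics/s4c.png',cv2.resize(im,None,fx=5,fy=5,interpolation=3))
E
```

```text
14.2 tilt -0.0032 v [ 0.002 -0.002  0.002] p [0.5807 0.0617 0.0614]
14.6 tilt -0.0032 v [ 0.002 -0.     0.   ] p [0.5807 0.0617 0.0613]
ft_force [ 0.8352 -1.8214  1.0132]
width 0.5732
[[-0.9856, -0.0038, 0.1692], [-0.1692, 0.0076, -0.9855], [0.0025, -1.0, -0.0081]]
```

View pics/w13.png

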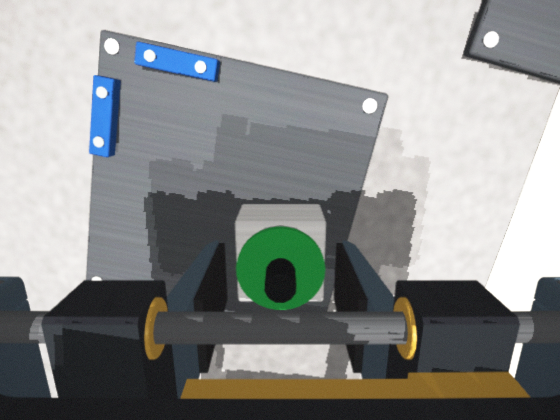

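View pics/s4c.png

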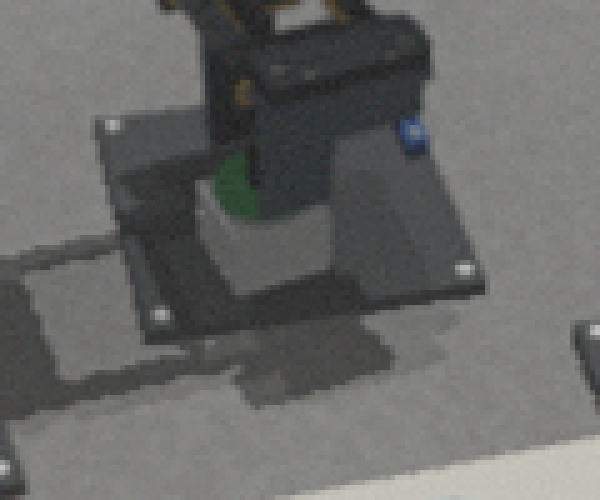

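```bash
python3 - <<'E'
from h import *
z=np.load('pics/w13.npz');im=z['im'].astype(int);T=ext('wrist',dict(tool_rot=z['R'],ee_pos=z['p']))
r,g,b=[im[...,i] for i in range(3)]
v,u=np.nonzero(cv2.morphologyEx(((g>r+30)&(g>b+25)&(g>50)).astype(np.uint8),0,np.ones((3,3))))
h=cv2.convexHull(np.c_[u,v].astype(np.int32)).reshape(-1,2)
for zz in (.054,.056,.060): print(zz,cv2.minEnclosingCircle((atz('wrist',T,h,zz)[:,:2]*1000).astype(np.float32)))
E
```

```text
0.054 ((579.5286865234375, 61.07423400878906), 24.084199905395508)
0.056 ((580.48388671875, 61.223114013671875), 23.81133270263672)
0.06 ((582.394775390625, 61.52094268798828), 23.26522445678711)
```

{"method": "servo_tool", "body": {
  "moves": [
    [0,0,0,0]
  ],
  "jaw": 80
}}

```text
time: 14.8
ee_pos: [0.5807, 0.0617, 0.0613]
tool_rot: [[-0.986, -0.004, 0.169], [-0.169, 0.008, -0.986], [0.003, -1.0, -0.008]]
ft_force: [0.9, 0.4, 0.3]
width: 0.718
```

```bash
python3 q.py 6; python3 st.py | tail -3
```

```text
14.8 tilt -0.0033 v [ 0.     0.    -0.001] p [0.5807 0.0617 0.0613]
15.1 tilt -0.0033 v [ 0.001  0.    -0.001] p [0.5807 0.0617 0.0613]
ft_force [ 0.2072  0.409  -0.2698]
width 0.8783
[[-0.9856, -0.0039, 0.1692], [-0.1692, 0.0076, -0.9856], [0.0026, -1.0, -0.0082]]
```

{"method": "servo_tool", "body": {
  "moves": [
    [0,0.75,0,0]
  ]
}}

```text
time: 15.2
ee_pos: [0.5852, 0.0623, 0.0279]
tool_rot: [[-0.986, 0.008, 0.169], [-0.169, 0.009, -0.986], [-0.009, -1.0, -0.007]]
ft_force: [1.0, 0.4, 0.6]
width: 0.881
```

```bash
python3 q.py 7; python3 st.py | tail -3;python3 - <<'E'
from h import *
im,d,T=snap('wrist','w14')
E
```

```text
15.2 tilt 0.0088 v [ 0.499  0.439 -0.864] p [0.5852 0.0623 0.0279]
15.55 tilt -0.0009 v [-0.002  0.001 -0.003] p [0.5815 0.062  0.0251]
ft_force [-0.9431 -0.3596  0.2966]
width 0.8811
[[-0.9856, -0.0016, 0.1693], [-0.1693, 0.0078, -0.9855], [0.0002, -1.0, -0.0079]]
```

View pics/w14.png

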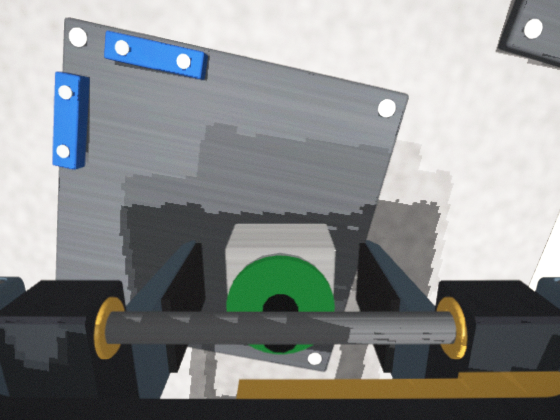

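{"method": "servo_tool", "body": {
  "moves": [
    [0,0,0,0]
  ],
  "jaw": 0,
  "newtons": 25
}}

```text
time: 15.7
ee_pos: [0.582, 0.0621, 0.0261]
tool_rot: [[-0.986, 0.0, 0.169], [-0.169, 0.008, -0.986], [-0.001, -1.0, -0.008]]
ft_force: [-0.3, -0.8, 1.0]
width: 0.818
```

```bash
python3 q.py 9; python3 st.py | tail -4
```

```text
15.7 tilt 0.0007 v [-0.015 -0.015  0.005] p [0.582  0.0621 0.0261]
16.15 tilt -0.0008 v [-0.    -0.001  0.001] p [0.5815 0.062  0.0253]
ee_pos [0.5815 0.062  0.0253]
ft_force [ 0.1523 -0.8318  1.0323]
width 0.5479
[[-0.9856, -0.0014, 0.1693], [-0.1693, 0.0077, -0.9855], [0.0001, -1.0, -0.0079]]
```

{"method": "servo_tool", "body": {
  "moves": [
    [-0.48,0,-0.44,0.75],
    [-0.43,0,-0.49,0.75]
  ]
}}

```text
time: 16.35
ee_pos: [0.6188, 0.111, 0.0253]
tool_rot: [[-0.999, -0.007, -0.05], [0.05, 0.005, -0.999], [0.007, -1.0, -0.005]]
ft_force: [-1.1, -2.0, 3.0]
width: 0.544
```

```bash
python3 q.py 8; python3 st.py | tail -4;python3 - <<'E'
from h import *
im,d,T=snap('wrist','w15')
E
```

```text
16.35 tilt -0.0059 v [ 0.29  -0.592  0.35 ] p [0.6188 0.111  0.0253]
16.75 tilt -0.006 v [-0.001  0.001  0.001] p [0.618  0.1104 0.0253]
ee_pos [0.618  0.1104 0.0253]
ft_force [ 0.8985  0.4571 -0.9538]
width 0.5459
[[-0.999, -0.0069, -0.0446], [0.0446, 0.0055, -0.999], [0.0072, -1.0, -0.0052]]
```

View pics/w15.png

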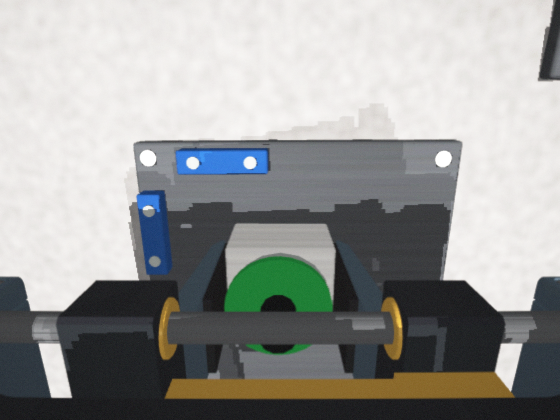

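{"method": "servo_tool", "body": {
  "moves": [
    [-0.4,-0.02,-0.56,-0.03]
  ]
}}

```text
time: 16.9
ee_pos: [0.6357, 0.1338, 0.0259]
tool_rot: [[-0.999, -0.014, -0.043], [0.043, 0.002, -0.999], [0.014, -1.0, -0.002]]
ft_force: [1.6, 1.1, -4.3]
width: 0.546
```

```bash
python3 q.py 8; python3 st.py | tail -4
```

```text
16.9 tilt -0.013 v [ 0.352 -0.752  0.319] p [0.6357 0.1338 0.0259]
17.3 tilt -0.0077 v [-0.001 -0.008 -0.003] p [0.6382 0.1366 0.0258]
ee_pos [0.6382 0.1366 0.0258]
ft_force [-0.1909 -0.1524 -2.7144]
width 0.5449
[[-0.9991, -0.0088, -0.0412], [0.0411, 0.005, -0.9991], [0.009, -0.9999, -0.0046]]
```

{"method": "servo_tool", "body": {
  "moves": [
    [-0.12,0.03,-0.12,0]
  ]
}}

```text
time: 17.4
ee_pos: [0.6435, 0.1411, 0.0252]
tool_rot: [[-0.999, -0.011, -0.042], [0.042, 0.004, -0.999], [0.011, -1.0, -0.003]]
ft_force: [-3.7, -2.4, 10.4]
width: 0.546
```

```bash
python3 q.py 7; python3 st.py | tail -4;python3 - <<'E'
from h import *
im,d,T=snap('wrist','w16')
E
```

```text
17.4 tilt -0.0097 v [ 0.101 -0.207  0.085] p [0.6435 0.1411 0.0252]
17.75 tilt -0.0047 v [ 0.001 -0.    -0.002] p [0.6456 0.1426 0.0252]
ee_pos [0.6456 0.1426 0.0252]
ft_force [1.362  1.3519 2.156 ]
width 0.5477
[[-0.9991, -0.0059, -0.0411], [0.0411, 0.0055, -0.9991], [0.0061, -1.0, -0.0053]]
```

View pics/w16.png

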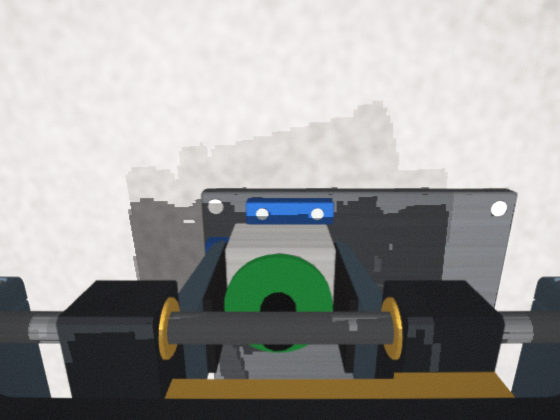

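{"method": "servo_tool", "body": {
  "moves": [
    [-0.08,0,-0.1,0]
  ]
}}

```text
time: 17.9
ee_pos: [0.648, 0.1455, 0.0252]
tool_rot: [[-0.999, -0.01, -0.04], [0.04, 0.002, -0.999], [0.01, -1.0, -0.001]]
ft_force: [-10.9, -14.9, 12.8]
width: 0.545
```

```bash
python3 q.py 8; python3 st.py | tail -4
```

```text
17.9 tilt -0.0098 v [ 0.06  -0.127  0.205] p [0.648  0.1455 0.0252]
18.3 tilt -0.0101 v [-0.002 -0.     0.002] p [0.6479 0.1454 0.0253]
ee_pos [0.6479 0.1454 0.0253]
ft_force [-3.9284 -7.1806  7.0873]
width 0.5461
[[-0.9991, -0.0107, -0.0401], [0.0401, 0.0017, -0.9992], [0.0107, -0.9999, -0.0013]]
```

{"method": "servo_tool", "body": {
  "moves": [
    [-0.09,0.01,-0.08,0]
  ],
  "newtons": 35
}}

```text
time: 18.4
ee_pos: [0.6481, 0.1455, 0.0255]
tool_rot: [[-0.999, -0.021, -0.039], [0.039, -0.005, -0.999], [0.021, -1.0, 0.006]]
ft_force: [-14.3, -14.7, 19.4]
width: 0.549
```

```bash
python3 q.py 8; python3 st.py | tail -4; python3 - <<'E'
from h import *
im,d,T=snap('wrist','w17')
fs=[]
for i in range(6): ctrl.camera('side');fs.append(ctrl.get_state()['ft_force'])
print(np.mean(fs,0),np.std(fs,0))
for c in ('side','scene'):
  snap(c,c+'9')
a=cv2.imread('pics/side9.png')[110:230,210:350];b=cv2.imread('pics/scene9.png')[130:250,270:410]
cv2.imwrite('pics/both9.png',np.hstack([cv2.resize(x,(400,343),interpolation=3) for x in(a,b)]))
E
```

```text
18.4 tilt -0.022 v [ 0.058 -0.122  0.191] p [0.6481 0.1455 0.0255]
18.8 tilt -0.0218 v [ 0.001 -0.002 -0.002] p [0.648  0.1454 0.0255]
ee_pos [0.648  0.1454 0.0255]
ft_force [-10.4418 -10.4117  14.4537]
width 0.5448
[[-0.999, -0.0212, -0.0393], [0.0395, -0.005, -0.9992], [0.021, -0.9998, 0.0058]]
[-10.23962404 -10.68870595  14.28938162] [0.25627257 0.32273239 0.74755974]
```

View pics/w17.png

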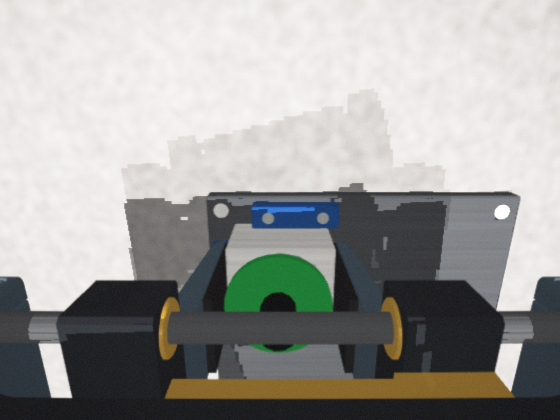

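View pics/both9.png

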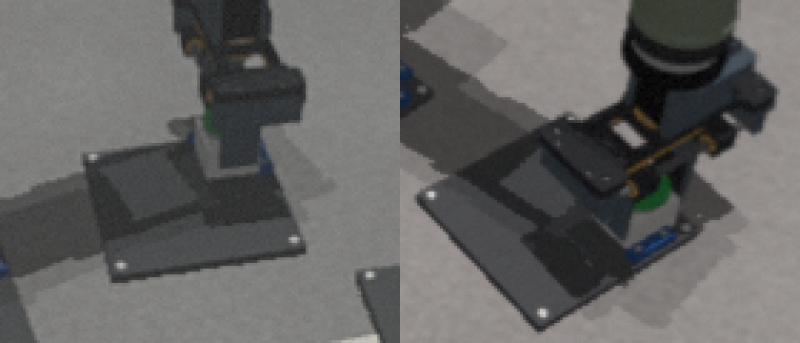

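```bash
python3 - <<'E'
from h import *
z=np.load('pics/w17.npz');im=z['im'].astype(int);T=ext('wrist',dict(tool_rot=z['R'],ee_pos=z['p']));d=z['d'];P=cloud('wrist',d,T)
r,g,b=[im[...,i] for i in range(3)]
gr=cv2.morphologyEx(((g>r+30)&(g>b+25)&(g>50)).astype(np.uint8),0,np.ones((3,3)))
v,u=np.nonzero(gr);h=cv2.convexHull(np.c_[u,v].astype(np.int32)).reshape(-1,2)
h=h[h[:,1]<305]
Q=atz('wrist',T,h,.056)[:,:2]*1000
from scipy.optimize import least_squares
f=least_squares(lambda p:np.hypot(Q[:,0]-p[0],Q[:,1]-p[1])-24,Q.mean(0)-[10,0]);print('cover',f.x,'res',np.abs(f.fun).max())
e=cv2.erode(gr,np.ones((7,7)))>0;X=P[e&(d>0)];A=np.c_[X[:,:2]-X[:,:2].mean(0),np.ones(len(X))];print('disc plane',np.linalg.lstsq(A,X[:,2],rcond=None)[0],len(X))
# cell top: white pixels between far edge and cover
for row in (222,224,226,228,230,234,240): print(row,np.round(P[row,270:290].mean(0),4),im[row,280])
print(atz('wrist',T,[[231,225],[332,225]],.046)*1000)
for row in (238,236): print('left/right', [np.round(P[row,c],4).tolist() for c in (240,280,320)])
E
```

```text
cover [648.21700282 146.50369916] res 0.9070166051052944
disc plane [-0.0131586 -0.0091009  0.0546902] 3149
222 [0.6739 0.1444 0.0187] [ 32  62 115]
224 [0.6727 0.1445 0.0184] [ 30  62 117]
226 [0.6716 0.1445 0.0184] [ 30  64 114]
228 [0.6702 0.1446 0.0177] [ 96 111 132]
230 [0.6704 0.1446 0.0211] [164 162 160]
234 [0.6704 0.1446 0.0266] [159 159 156]
240 [0.6705 0.1446 0.0348] [157 153 151]
[[682.97868875 165.24211062  46.        ]
 [681.16142351 121.44283451  46.        ]]
left/right [[0.6711, 0.1636, 0.0317], [0.6703, 0.1444, 0.0317], [0.6699, 0.1252, 0.0327]]
left/right [[0.6712, 0.1639, 0.0293], [0.67, 0.1444, 0.0283], [0.6695, 0.1249, 0.0293]]
```

```bash
python3 st.py|grep -E "time|ft|pos"; python3 -c "
from workcell import ctrl
print(ctrl.sign_off())"
```

```text
time 19.25
ee_pos [0.6481 0.1455 0.0255]
ft_force [ -9.8937 -10.0531  14.203 ]
the job is handed in; nothing more can be done
None
```

I put the green cover on the cell's rim and let go. I then gripped the covered cell, squared it to the leftmost stage, slid it into the corner and handed in while still pressing. Robot time was 19.25 s; the sign-off reports no verdict.

**Last checks that agreed:**
- **Force:** the wrist read a steady push of about 10 N toward each stop and 14 N down. At most about 3–4 N of that would be friction with the plate, so each stop should carry well over 1 N.
- **Position:** the cell's far face measured x = 0.670 m, touching stop_x. That puts its centre within about 1 mm of home in x. I did not see the stop_y contact directly; it rests on the force and the gripper position.
- **Angle:** the gripper is within about 0.1° of the stage, and the cell's far face looked upright.
- **Cover:** it is still on the rim and level to about 0.015 rad.

**Checks that were off or disagreed:**
- **Cover centre:** the last reading is about 3 mm from the cell centre (limit 5 mm), against about 0.2 mm right after placing. Part of this is likely camera and fit error, because the disc was partly hidden.
- **Gripper tilt:** the gripper leans about 0.02 rad under the final push.
- **Tilt drift:** chained moves had tipped the tool by up to about 0.08 rad before the cover was grasped. I brought it back to near zero before the cover was placed and the cell gripped.
- **Bystanders:** I kept clear of the jar, beaker and weight and saw no contact, but did not re-measure their positions at the end.

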